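Poise the right whistle over the cooker's vent

TASK

Three cooker whistles stand in the steel tray: two tall ones for a bigger cooker and one short one that belongs to the cooker on the hob. Pick out the short one, carry it over the things in between and hold it upright and centred about a centimetre above the top of the bare vent pipe in the middle of the cooker's lid, ready to be dropped on once the cooker begins to steam. Finish still holding it there, steady and never having touched the cooker or hob, and leave the other whistles, the cup and the storage box standing where they are.

Things in the scene. Friction and masses are not known exactly. Their poses are not given: they have to be found in the camera images.
- whistle_short: the short cooker whistle (pressure weight): a round stainless steel body 28 mm in diameter and 24 mm high, a 4 mm neck 17 mm in diameter, then a black knob 27.6 mm in diameter; 42 mm tall in all, 50 to 100 g. Origin at the centre of its underside, where its 11 mm wide bore opens; z is up along its axis. It stands upright and loose in the tray, in any of the three places
- whistle_tall_a: a tall cooker whistle, same look and diameters as the short one (28 mm) but 64 mm tall, 110 g, standing loose in the tray; origin at the centre of its underside, z up its axis. Not wanted: leave it standing
- whistle_tall_b: the other tall cooker whistle, identical to whistle_tall_a (64 mm tall). Not wanted: leave it standing
- tray: fixed shallow stainless steel tray, 260 mm long (its x axis) by 110 mm wide (its y axis), rim 10 mm high, floor 3 mm thick; origin at the centre of its underside on the counter. The whistles stand in a loose row along its x axis, about 78 mm apart. It lies to the left or to the right of the robot's middle, the hob on the other side
- hob: fixed portable induction hob with a black glass top, 340 mm (x) by 270 mm (y) by 60 mm high; origin at the centre of its underside on the counter
- cooker: fixed 2 litre pressure cooker standing on the hob with its lid locked: steel pan 170 mm in diameter, lid 186 mm in diameter its domed top 125 mm above the cooker's underside (185 mm above the counter); a black long handle points along its x axis out to 224 mm from the centre, its top 129 mm up; a small safety valve stands on the lid 47 mm from the centre, up to 130 mm high. Origin at the centre of its underside, z up
- vent_tip (a point): the centre of the top end of the cooker's vent pipe: a bare upright brass pipe 9 mm in diameter in the middle of the lid, standing 30 mm above it; 155 mm above the cooker's underside and 215 mm above the counter; z up
- storage_box: closed blue plastic storage box, 152 by 104 mm and 180 mm tall, loose, standing between tray and hob; origin at the centre of its underside, x along its longer side. Leave it where it is
- cup: white ceramic cup, 82 mm in diameter, 95 mm tall, loose, standing between tray and hob; origin at the centre of its underside. Leave it where it is
Not all that is in view belongs to the job. Leave any green, pink or purple look-alike of the whistle_tall_b alone.

How it is judged:
By the outcome, as a careful person would: the job done as asked, in the order asked, and still so for the second after the job is handed in, while the arm keeps its last pose, push and grip.
It also fails if it takes over 54 s, if anything falls off the work surface, if the arm or the gripper's body presses on something with over 40 N, if the wrist force passes 120 N, or if a joint passes its speed limit or range.

ROBOT

A 6-joint arm with a two-finger parallel gripper is mounted at the origin on the work surface. World frame = base frame: x ahead of the robot, y to its left, z up, the work surface at z = 0. Lengths are in mm, angles in rad, forces in N, time in s.
With the tool pointing down it reaches from about 275 to 750 mm from the base axis. Payload 10.2 kg.
Tool frame: the origin (TCP) lies between the finger pads; the fingertips stand 17 mm ahead of it and the grasp point (between the pads) lies 2 mm behind it; z points along the fingers, y is the line along which they close (so a half turn about z gives the same grasp; the last joint's range is limited). The gripper opens to 85 mm and grips with 20 to 120 N. Pads are 22 mm wide; open, the fingers measure 114 mm over their backs; the gripper's body (76 mm by 85 mm) begins 54 mm behind the grasp point. The pads swing forward as they close: fully open they stand 13 mm farther back than shut.
Start: joints at [-1.43, 0.313, 1.498, -0, 1.331, -0.223], TCP at [186.797, -490.651, 248.294] pointing down, gripper open.
Joint ranges: [-2.94, 2.94], [-0.97, 2.17], [0.19, 2.56], [-1.23, 4.37], [0.02, 3.11], [-2.88, 2.88]. Speed limits (rad/s): [2.39, 2.39, 3.01, 3.14, 3.14, 3.14].

INTERFACE

Orientations are given as a unit quaternion [w, x, y, z].
In Python, from rig import * gives the robot as it stands.
- The arm moves only by the tool step_arm, never from a script. Its argument "commands" is text: rows parted by semicolons, each of 7 numbers parted by spaces: the opening, from 0 (shut) to 1 (fully open), then the shift along the tool's x, y, z in cm, then the turn, a rotation vector about the tool's x, y, z in rad. In form: hand x y z rx ry rz; .... A call has 1 to 20 rows; each row is the pose to reach, as a shift and turn from the pose commanded when the call began, along the tool's axes at that moment; what a row does not reach only later rows make up. A row lasts 1/12 s, in which the tool goes at most 41.7 mm and 7.16 degrees, less where a joint would pass 70% of its speed; a pose out of reach is approached as far as the arm can. A call with a gripper value outside its range is refused whole. The fingers move at their own pace and stop on an object; "newtons" is the grip in N (left out, the last holds). Time passes only in rows, so rows that repeat a pose let the fingers close. It gives the time, the measured TCP pose, the force, the opening and the grip force at its end, in the units of the state.
- sense(): the state, without advancing time (a new reading comes with each control period).
- capture(name): name is "scene" or "side" or "wrist"; returns the picture (400x640x3 uint8, red, green, blue); there is no depth.
- camera_model(name): a dict with "mtx" (3x3 intrinsics, pixels), "k1" (the pictures are not rectified: a ray, as slopes to the right and down, at radius r is drawn at 1 + k1 r^2 times it, then the intrinsics apply), "eye" and "rotation" of the camera in the world. Camera axes: x right, y down, z forward; pixel columns grow to the right and rows downward; lengths in mm; the calibration is good to about 2 mm. A picture is of the moment at which its call begins: read the wrist's pose just before it. camera_model takes no time and is no camera call; for the wrist camera it gives the pose at the moment of the call.
- finish_job(): hands the job in; it is judged then, once.
Trained networks look in the newest picture that a camera, given by its name, has taken for a name from the list of things; names that differ only in an ending like _2 or _b are one class to them, and where a whole thing is asked for, a point or a joint stands for the part that bears it (a point fixed in the world has none). Each returns a list of dicts, best first, with "score" (0 to 1); they miss things now and then, are a little off and sometimes report something else, mostly with a low value. They report only what shows in the picture. A call takes as long as a camera call. They do not tell look-alikes from the thing itself.
- search_frame(camera, label): "rect" ([centre column, centre row, width, height] in pixels, round what is visible of it).
- trace(camera, label): "mask" (400x640 bool, what is visible of it) and "rect" ([centre column, centre row, width, height] in pixels, round what is visible of it).
- spot_point(camera, label): "xy" ([column, row] in pixels: a listed point, or the origin of a listed thing).
The state is a dict: "time_s": time; "joints": joint angles; "dq": joint speeds; "tau": joint torques, N m; "eef_pos": TCP position; "ee_rot": TCP orientation; "force": force on the tool from outside, world axes, zero at the start; "wrist_torque": the same for the moment, N m; "grip_width": opening from 0.0 (shut) to 1.0 (fully open); "grip_force": force on a finger pad.
Only numpy, scipy, OpenCV 4.12 (cv2) and the standard library are available. Lean on these libraries where they do the work, as an engineer would, in place of code of your own. Each camera call takes 0.05 s, during which the arm holds its last target. There are 200 camera calls.

## Working session

There is one attempt and no reset: what is moved stays moved. The work goes in short steps, Python scripts to look and compute and a tool call to move; the robot and the scene stay as the last step left them, time stands still between calls to the robot, and variables do not carry over. Pictures are saved under pics/ and viewed, at most 13 in all, crops included, and the job is handed in when it is done.

Besides the shell and the picture viewer there is one more tool, called after ">>>" in YAML: its name, and indented under it one key for each argument. step_arm: Moves the arm, as the interface text tells. Its arguments: {"type":"object","properties":{"commands":{"type":"string"},"newtons":{"type":"number"}},"required":["commands"]}

```bash
mkdir -p pics; ls
cat > h.py <<'E'
from rig import *
import numpy as np, cv2
from scipy.spatial.transform import Rotation as R
def snap(n,f):
    im=capture(n); cv2.imwrite('pics/'+f,im[:,:,::-1]); return im
def ray(n,uv,cm=None):
    c=cm or camera_model(n); K=np.array(c['mtx']); k=c['k1']
    d=np.array([(uv[0]-K[0,2])/K[0,0],(uv[1]-K[1,2])/K[1,1]]); u=d.copy()
    for _ in range(20): u=d/(1+k*(u@u))
    return np.array(c['eye']),np.array(c['rotation'])@np.array([u[0],u[1],1])
def onz(n,uv,z,cm=None):
    e,r=ray(n,uv,cm); return e+r*(z-e[2])/r[2]
def proj(n,p,cm=None):
    c=cm or camera_model(n); q=np.array(c['rotation']).T@(np.array(p,float)-np.array(c['eye'])); s=q[:2]/q[2]
    s=s*(1+c['k1']*(s@s)); K=np.array(c['mtx']); return np.array([K[0,0]*s[0]+K[0,2],K[1,1]*s[1]+K[1,2]])
def tool(p):
    s=sense(); q=s['ee_rot']; M=R.from_quat([q[1],q[2],q[3],q[0]])
    return M.inv().apply(np.array(p)-s['eef_pos'])/10
E
python3 - <<'E'
from h import *
a=snap('scene','s.png'); b=snap('side','d.png')
for n in('scene','side'):
    print(n,camera_model(n)['eye'])
    for l in('whistle_short','whistle_tall_a','cooker','storage_box','cup','tray','hob'):
        print(l,[(round(r['score'],2),np.round(r['rect']).tolist()) for r in search_frame(n,l)])
    print([(round(r['score'],2),r['xy']) for r in spot_point(n,'vent_tip')])
s=sense();print(s['time_s'],s['eef_pos'],s['ee_rot'])
E
```

```text
pics
scene [ 23.75048498 363.63893763 964.54691528]
whistle_short [(0.57, [229.0, 267.0, 16.0, 17.0])]
whistle_tall_a [(0.84, [188.0, 315.0, 20.0, 23.0]), (0.74, [252.0, 279.0, 18.0, 23.0]), (0.73, [305.0, 271.0, 13.0, 20.0]), (0.63, [285.0, 234.0, 12.0, 25.0]), (0.48, [273.0, 305.0, 11.0, 25.0]), (0.47, [323.0, 294.0, 12.0, 24.0])]
cooker [(0.68, [425.0, 141.0, 100.0, 101.0])]
storage_box [(0.76, [361.0, 244.0, 76.0, 107.0])]
cup [(0.75, [321.0, 179.0, 32.0, 42.0])]
tray [(0.93, [252.0, 292.0, 109.0, 104.0])]
hob [(0.9, [405.0, 187.0, 92.0, 100.0]), (0.52, [231.0, 266.0, 14.0, 15.0])]
[(0.98, [444.5, 124.8])]
side [200.21521699 736.68317413 593.03367458]
whistle_short [(0.79, [249.0, 303.0, 13.0, 26.0])]
whistle_tall_a [(0.82, [327.0, 310.0, 17.0, 34.0]), (0.82, [242.0, 364.0, 23.0, 40.0]), (0.66, [327.0, 268.0, 10.0, 27.0]), (0.65, [357.0, 277.0, 16.0, 30.0]), (0.62, [280.0, 254.0, 15.0, 28.0]), (0.58, [287.0, 301.0, 16.0, 34.0])]
cooker [(0.98, [336.0, 149.0, 114.0, 59.0])]
storage_box [(0.88, [363.0, 225.0, 80.0, 102.0])]
cup [(0.71, [278.0, 208.0, 30.0, 45.0])]
tray [(0.69, [286.0, 316.0, 143.0, 61.0])]
hob [(0.86, [362.0, 186.0, 133.0, 64.0]), (0.47, [249.0, 301.0, 16.0, 26.0])]
[(0.94, [352.9, 122.8])]
0.9 [ 186.80489487 -490.6411088   248.30460822] [-1.50585289e-06  9.83498769e-01  1.80914820e-01  3.99603993e-06]
```

Run:
```python
from h import *
a=cv2.imread('pics/s.png')[80:380,140:520]; b=cv2.imread('pics/d.png')[100:400,180:440]
cv2.imwrite('pics/a2.png',cv2.resize(a,None,fx=2,fy=2,interpolation=2)); cv2.imwrite('pics/b2.png',cv2.resize(b,None,fx=2,fy=2,interpolation=2))
```

```text
(no output)
```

View pics/a2.png

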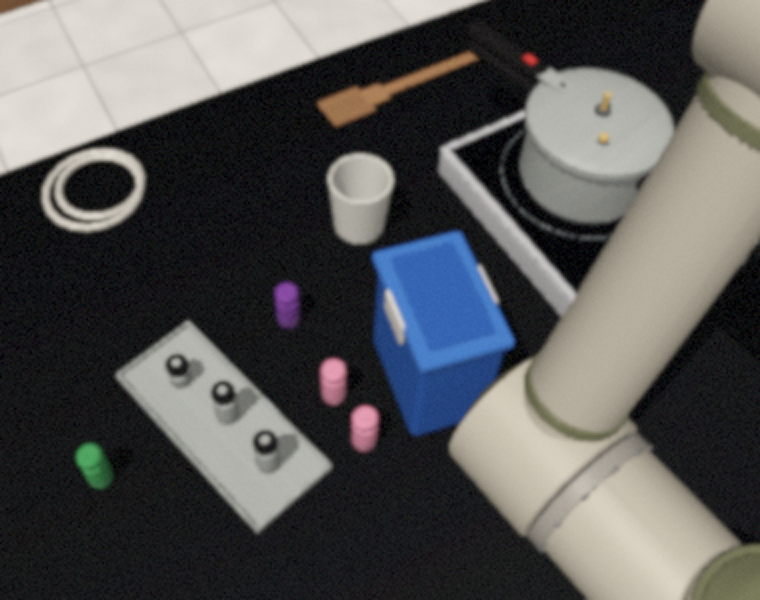

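View pics/b2.png

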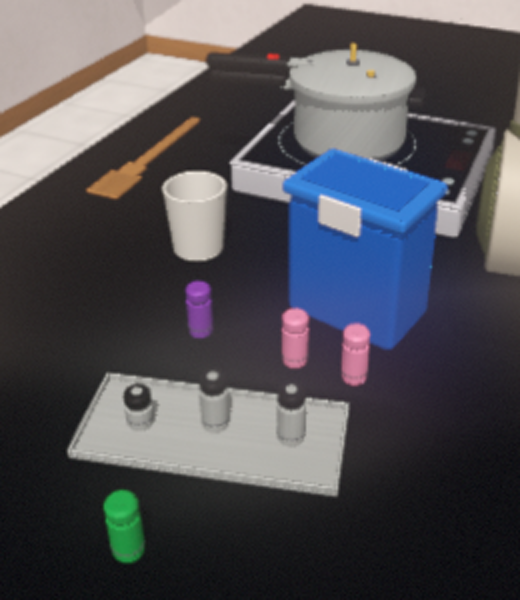

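Candidates, as scene px / side px:
- Short steel whistle in the tray's far-left place: (229,266) / (249,303). It is clearly shorter, so this is my choice.
- Tall steel whistles: (252,280) / (287,301) and (273,305) / (325,308).
- Look-alikes: green (188,315), purple (285,234), pink (305,271) and (323,294).

Next I triangulate.

```bash
cat >> h.py <<'E'
def tri(obs):
    A=np.zeros((3,3));b=np.zeros(3)
    for e,r in obs:
        r=r/np.linalg.norm(r);P=np.eye(3)-np.outer(r,r);A+=P;b+=P@e
    p=np.linalg.solve(A,b); return p,[np.linalg.norm(np.cross(p-e,r/np.linalg.norm(r))) for e,r in obs]
E
python3 - <<'E'
from h import *
cs,cd=camera_model('scene'),camera_model('side')
def T(a,b): return tri([ray('scene',a,cs),ray('side',b,cd)])
print('short knob',T((228.5,263),(248.8,297)))
print('tall1 knob',T((251.5,277),(286.3,292)),'tall2',T((272.5,302),(325.5,298)))
print('vent',T((444.5,124.8),(352.9,122.8)))
print('vent z215',onz('scene',(444.5,124.8),215,cs),onz('side',(352.9,122.8),215,cd))
# box top corners
for n,px in (('scene',[(326,208),(370,197),(397,250),(349,264)]),('side',[(343,176),(402,193),(385,208),(322,193)])):
    print(n,[np.round(onz(n,p,180)[:2]) for p in px])
print('cup rim',onz('scene',(320,167),95)[:2])
# tray corners z10
print('tray',[np.round(onz('scene',p,10)[:2]) for p in [(234,240),(198,268),(269,346),(306,313)]])
print(onz('scene',(391,100),189)[:2],'lid centre-ish')
E
```

```text
Traceback (most recent call last):
  File "h.py", line 10, in ray
    return np.array(c['eye']),np.array(c['rotation'])@np.array([u[0],u[1],1])
                              ~~~~~~~~~~~~~~~~~~~~~~~^~~~~~~~~~~~~~~~~~~~~~~~
ValueError: matmul: Input operand 1 has a mismatch in its core dimension 0, with gufunc signature (n?,k),(k,m?)->(n?,m?) (size 3 is different from 4)
```

```bash
sed -i "s/np.array(c\['rotation'\])/rm(c)/g" h.py
cat >> h.py <<'E'
def rm(c):
    q=c['rotation']; return R.from_quat([q[1],q[2],q[3],q[0]]).as_matrix()
E
python3 - <<'E'
from h import *
cs,cd=camera_model('scene'),camera_model('side')
def T(a,b): return tri([ray('scene',a,cs),ray('side',b,cd)])
print('short knob',T((228.5,263),(248.8,297)))
print('tall1 knob',T((251.5,277),(286.3,292)),'tall2',T((272.5,302),(325.5,298)))
print('vent',T((444.5,124.8),(352.9,122.8)))
print('vent z215',onz('scene',(444.5,124.8),215,cs),onz('side',(352.9,122.8),215,cd))
for n,px in (('scene',[(326,208),(370,197),(397,250),(349,264)]),('side',[(343,176),(402,193),(385,208),(322,193)])):
    print(n,[np.round(onz(n,p,180)[:2]) for p in px])
print('cup rim',onz('scene',(320,167),95)[:2])
print('tray',[np.round(onz('scene',p,10)[:2]) for p in [(234,240),(198,268),(269,346),(306,313)]])
print('wrist',camera_model('wrist'))
E
```

```text
short knob (array([565.51723024, 279.86955428,  38.71252196]), [np.float64(0.9888375119195757), np.float64(0.988837511919629)])
tall1 knob (array([498.08873062, 249.29986789,  53.83407458]), [np.float64(0.006324756844634146), np.float64(0.006324756844638471)]) tall2 (array([420.91495284, 234.43156468,  56.00250196]), [np.float64(0.4497967784593629), np.float64(0.44979677845945953)])
vent (array([ 577.42772098, -318.07848892,  203.24000665]), [np.float64(2.2711190179828367), np.float64(2.271119017982758)])
vent z215 [ 566.14438377 -306.79023228  215.        ] [ 569.02052763 -289.04905067  215.        ]
scene [array([508.,  57.]), array([488., -43.]), array([348., -18.]), array([368.,  84.])]
side [array([494., -26.]), array([348.,  -4.]), array([364.,  71.]), array([505.,  67.])]
cup rim [679.56996848 -27.0804879 ]
tray [array([635., 240.]), array([603., 347.]), array([352., 279.]), array([381., 174.])]
wrist {'mtx': array([[349.29869604,   0.        , 316.64018435],
       [  0.        , 349.29869604, 196.52686341],
       [  0.        ,   0.        ,   1.        ]]), 'k1': -0.026928246270959223, 'eye': array([ 258.74984119, -463.05101716,  373.38592675]), 'rotation': array([ 0.12759512,  0.8134634 , -0.56054044, -0.08826774])}
```

>>> step_arm:
  commands: "0.65 0 0 -6 0 0 0;0.65 0 0 -6 0 0 0;0.65 31.4 -29.3 -6 0 0 0;0.65 31.4 -29.3 -6 0 0 0;0.65 31.4 -29.3 -6 0 0 0;0.65 31.4 -29.3 -6 0 0 0;0.65 31.4 -29.3 -6 0 0 0;0.65 31.4 -29.3 -6 0 0 0;0.65 31.4 -29.3 -6 0 0 0;0.65 31.4 -29.3 -6 0 0 0;0.65 31.4 -29.3 -6 0 0 0;0.65 31.4 -29.3 -6 0 0 0;0.65 31.4 -29.3 -6 0 0 0;0.65 31.4 -29.3 -6 0 0 0;0.65 31.4 -29.3 -6 0 0 0"

```text
time_s: 2.15
eef_pos: [376.1, -104.8, 308.3]
ee_rot: [0.0, 0.983, 0.182, -0.0]
force: [0.4, -0.6, -0.2]
grip_width: 0.649
grip_force: 0.0
```

>>> step_arm:
  commands: "0.65 31.3 -29.2 0 0 0 0;0.65 31.3 -29.2 0 0 0 0;0.65 31.3 -29.2 0 0 0 0;0.65 31.3 -29.2 0 0 0 0;0.65 31.3 -29.2 0 0 0 0;0.65 31.3 -29.2 0 0 0 0;0.65 31.3 -29.2 0 0 0 0;0.65 31.3 -29.2 0 0 0 0;0.65 31.3 -29.2 0 0 0 0;0.65 31.3 -29.2 0 0 0 0;0.65 31.3 -29.2 0 0 0 0;0.65 31.3 -29.2 0 0 0 0;0.65 31.3 -29.2 13 0 0 0;0.65 31.3 -29.2 13 0 0 0;0.65 31.3 -29.2 13 0 0 0;0.65 31.3 -29.2 13 0 0 0;0.65 31.3 -29.2 13 0 0 0;0.65 31.3 -29.2 13 0 0 0"

```text
time_s: 3.65
eef_pos: [565.9, 278.2, 181.0]
ee_rot: [-0.0, 0.984, 0.18, 0.002]
force: [0.9, 0.2, 0.6]
grip_width: 0.651
grip_force: 0.0
```

Run:
```python
from h import *
s=sense();cm=camera_model('wrist')
im=snap('wrist','w1.png')
print(s['time_s'],s['eef_pos'],s['ee_rot'])
for l in('whistle_short','whistle_tall_a'):
    for r in trace('wrist',l): print(l,round(r['score'],2),np.round(r['rect']).tolist(), r['mask'].sum())
print([(r['score'],r['xy'],onz('wrist',r['xy'],3,cm)) for r in spot_point('wrist','whistle_short')])
print('proj pred',proj('wrist',(565,280,3),cm),proj('wrist',(565,280,45),cm))
```

```text
3.65 [565.86387591 278.23233146 181.03385251] [-8.74183533e-05  9.83626176e-01  1.80212885e-01  1.68918385e-03]
whistle_short 0.57 [314.0, 180.0, 34.0, 46.0] 1208
whistle_short 0.42 [317.0, 270.0, 35.0, 62.0] 1705
whistle_tall_a 0.73 [387.0, 369.0, 14.0, 21.0] 188
whistle_tall_a 0.71 [316.0, 271.0, 37.0, 63.0] 1832
whistle_tall_a 0.7 [137.0, 213.0, 70.0, 52.0] 2246
whistle_tall_a 0.65 [490.0, 231.0, 62.0, 55.0] 2168
whistle_tall_a 0.61 [304.0, 344.0, 37.0, 69.0] 1796
whistle_tall_a 0.24 [531.0, 355.0, 185.0, 91.0] 2553
[(0.79, [310.1, 173.4], array([565.31934175, 284.56983375,   3.        ]))]
proj pred [314.76224945 175.48764555] [314.47952339 188.73188117]
```

View pics/w1.png

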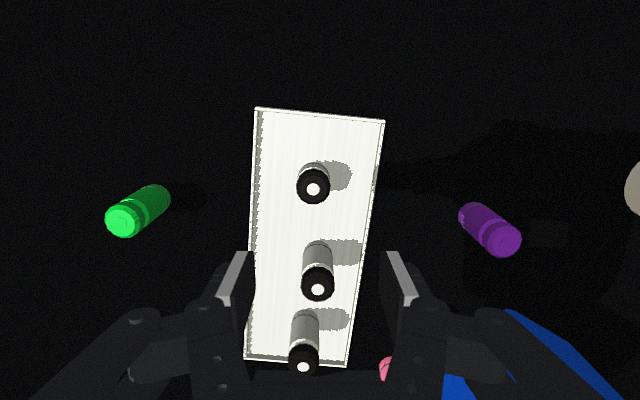

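The wrist view shows the short whistle on the tray at (313,187), its top spot at (313,189). The two tall ones are at (317,285) and (303,360), and green and purple lie outside. This agrees with the prediction of (314,189).

Run:
```python
from h import *
cm=camera_model('wrist')
p=onz('wrist',(313,189),45,cm);print(p, onz('wrist',(313.5,186),38,cm), tool([p[0],p[1],27]))
c=cv2.imread('pics/w1.png')[130:320,220:420];cv2.imwrite('pics/w1c.png',cv2.resize(c,None,fx=3,fy=3,interpolation=2))
```

```text
[564.1124395  281.96618964  45.        ] [564.63583476 281.81296505  38.        ] [-0.08428426 -0.31666434 15.37230228]
```

View pics/w1c.png

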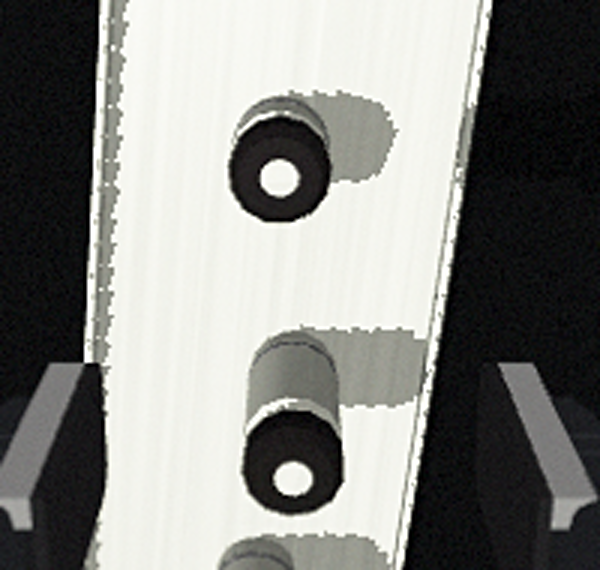

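The crop confirms the choice: the whistle at (313,187) is the short one, with much less body showing than its neighbour.

>>> step_arm:
  commands: "0.65 -0.1 -0.3 6 0 0 0;0.65 -0.1 -0.3 10 0 0 0;0.65 -0.1 -0.3 13 0 0 0;0.65 -0.1 -0.3 15.3 0 0 0;0.65 -0.1 -0.3 15.3 0 0 0;0.65 -0.1 -0.3 15.3 0 0 0;0.65 -0.1 -0.3 15.3 0 0 0"

```text
time_s: 4.43
eef_pos: [564.2, 282.1, 28.3]
ee_rot: [-0.0, 0.983, 0.181, 0.002]
force: [0.0, -0.1, -0.1]
grip_width: 0.648
grip_force: 0.0
```

Run:
```python
from h import *
im=snap('wrist','w2.png');s=sense();print(s['eef_pos'],s['force'],proj('wrist',(564.3,282,45)))
```

```text
[564.26831192 282.09899977  28.49354571] [0.7340652  1.03684477 0.3408801 ] [317.64480124 306.27519077]
```

View pics/w2.png

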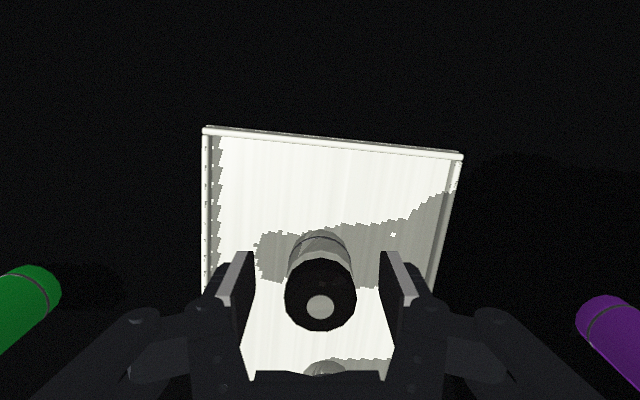

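The short whistle is centred between the open fingers, its top spot at (320,306). I close.

>>> step_arm:
  commands: "0.2 0 0 0 0 0 0;0.2 0 0 0 0 0 0;0.2 0 0 0 0 0 0;0.2 0 0 0 0 0 0;0.2 0 0 0 0 0 0;0.2 0 0 0 0 0 0;0.2 0 0 0 0 0 0;0.2 0 0 0 0 0 0;0.2 0 0 0 0 0 0;0.2 0 0 0 0 0 0"
  newtons: 40

```text
time_s: 5.32
eef_pos: [563.4, 281.9, 27.1]
ee_rot: [-0.0, 0.983, 0.181, 0.001]
force: [-1.4, -0.8, 7.2]
grip_width: 0.311
grip_force: 38.9
```

>>> step_arm:
  commands: "0.2 0 0 -1 0 0 0;0.2 0 0 -3 0 0 0;0.2 0 0 -6 0 0 0;0.2 0 0 -9 0 0 0;0.2 0 0 -12 0 0 0;0.2 0 0 -15 0 0 0;0.2 0 0 -18 0 0 0;0.2 0 0 -21 0 0 0;0.2 0 0 -24 0 0 0;0.2 0 0 -27 0 0 0;0.2 0 0 -29 0 0 0;0.2 0 0 -29 0 0 0;0.2 0 0 -29 0 0 0"

```text
time_s: 6.4
eef_pos: [562.5, 281.6, 316.5]
ee_rot: [-0.0, 0.983, 0.181, 0.001]
force: [-0.1, 1.1, -1.3]
grip_width: 0.315
grip_force: 39.4
```

Run:
```python
from h import *
a=snap('scene','s3.png'); b=snap('side','d3.png'); w=snap('wrist','w3.png'); cw=camera_model('wrist')
for n in('scene','side'): print(n,[(round(r['score'],2),r['xy']) for r in spot_point(n,'vent_tip')],[(round(r['score'],2),np.round(r['rect'],1).tolist()) for r in search_frame(n,'cooker')])
s=sense();print(s['time_s'],s['eef_pos'],s['grip_width'],s['grip_force'],s['force'])
z=lambda i,x,y,W,H,f:cv2.resize(i[y:y+H,x:x+W,::-1],None,fx=f,fy=f,interpolation=2)
t=np.hstack([z(a,395,80,100,100,4),z(b,300,100,100,100,4)])
cv2.imwrite('pics/c3.png',t)
```

```text
scene [(0.71, [206.5, 195.0]), (0.57, [443.3, 127.1])] [(0.8, [424.8, 135.2, 100.5, 87.5])]
side [(0.86, [354.4, 122.6])] [(0.56, [335.5, 150.2, 109.3, 59.9]), (0.18, [324.6, 308.9, 16.5, 31.9])]
6.75 [562.47009744 281.56173718 314.53598446] 0.3117772157027717 39.39540253020823 [ 1.18641926  0.41914454 -0.86361354]
```

View pics/c3.png

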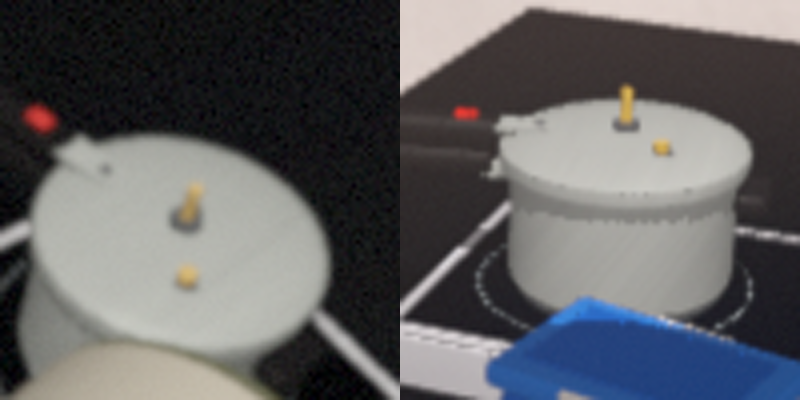

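View pics/w3.png

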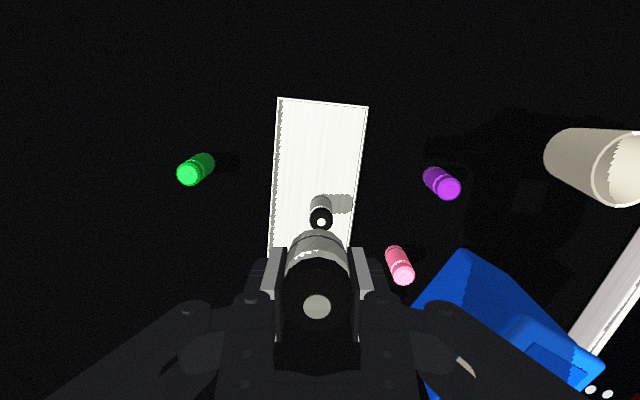

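The whistle is held upright, its top at (317,307) in the wrist view. The vent pipe's top is at scene (444.3,126.3) and side (356.4,122).

Run:
```python
from h import *
S,D=(444.3,126.3),(356.4,122)
print(tri([ray('scene',S),ray('side',D)]),onz('scene',S,215),onz('side',D,215))
# pipe base ring
S,D=(441.5,134.5),(356.4,131)
print(tri([ray('scene',S),ray('side',D)]),onz('scene',S,187),onz('side',D,187))
```

```text
(array([ 563.75505601, -304.63463706,  213.17645976]), [np.float64(0.17577986788093375), np.float64(0.17577986788082345)]) [ 562.23057076 -302.95194575  215.        ] [ 562.24475645 -299.86282449  215.        ]
(array([ 562.48660641, -303.00087953,  186.49589647]), [np.float64(0.365030050637227), np.float64(0.36503005063707106)]) [ 562.57810359 -302.6915819   187.        ] [ 561.56063177 -301.27441893  187.        ]
```

>>> step_arm:
  commands: "0.2 -0.5 1.4 -0.5 0 0 0;0.2 -1.6 4.2 -0.5 0 0 0;0.2 -3.1 8.1 -0.5 0 0 0;0.2 -4.5 11.8 -0.5 0 0 0;0.2 -5.9 15.5 -0.5 0 0 0;0.2 -7.3 19.2 -0.5 0 0 0;0.2 -8.7 22.9 -0.5 0 0 0;0.2 -10.1 26.6 -0.5 0 0 0;0.2 -11.5 30.3 -0.5 0 0 0;0.2 -12.9 34 -0.5 0 0 0;0.2 -14.4 37.7 -0.5 0 0 0;0.2 -15.8 41.4 -0.5 0 0 0;0.2 -17.2 45.1 -0.5 0 0 0;0.2 -18.6 48.8 -0.5 0 0 0;0.2 -19.6 51.5 -0.5 0 0 0;0.2 -20.3 53.4 -0.5 0 0 0;0.2 -20.8 54.6 -0.5 0 0 0;0.2 -20.8 54.6 -0.5 0 0 0;0.2 -20.8 54.6 -0.5 0 0 0;0.2 -20.8 54.6 -0.5 0 0 0"

```text
time_s: 8.42
eef_pos: [562.6, -301.4, 320.7]
ee_rot: [-0.0, 0.983, 0.181, 0.0]
force: [-0.3, 0.8, -0.2]
grip_width: 0.311
grip_force: 39.5
```

Run:
```python
from h import *
cm=camera_model('wrist');w=snap('wrist','w4.png')
s=sense();print(s['time_s'],s['eef_pos'],s['ee_rot'],s['grip_width'],s['grip_force'])
print([(round(r['score'],2),r['xy'],onz('wrist',r['xy'],215,cm)) for r in spot_point('wrist','vent_tip')], proj('wrist',(562.4,-302.5,215),cm))
```

```text
8.4667 [ 562.71545829 -301.2636155   320.75023197] [4.66134565e-05 9.83360124e-01 1.81666826e-01 1.66824714e-04] 0.3101270381836129 39.468746837719664
[(0.63, [314.6, 200.3], array([ 562.02945693, -299.82013568,  215.        ]))] [318.3828415  201.13216893]
```

View pics/w4.png

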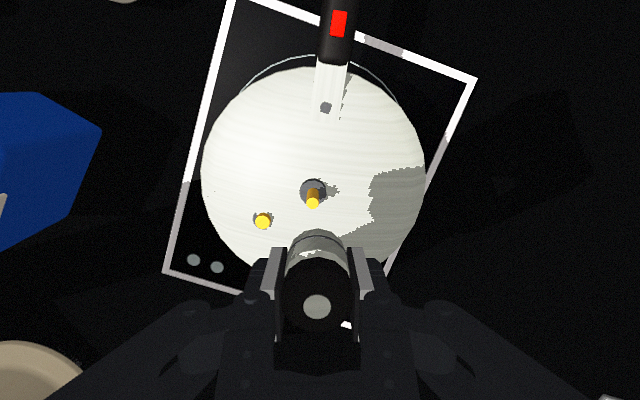

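Run:
```python
from h import *
cm=camera_model('wrist');w=cv2.imread('pics/w4.png').astype(int);s=sense();t=np.array(s['eef_pos'])
m=np.zeros(w.shape[:2],bool);sub=w[185:215,295:330];y=(sub[...,2]>225)&(sub[...,1]>150)&(sub[...,0]<120)
r,c=np.nonzero(y);tip=(295+c.mean(),185+r.mean());print('tip px',tip,len(r),c.min()+295,c.max()+295,r.min()+185,r.max()+185)
p=onz('wrist',tip,215,cm);print('tip',p,tool(p))
print('knob rel TCP (tool cm)',tool(onz('wrist',(317,307),t[2]+17.9,cm)))
print('predicted px if centred: knob',proj('wrist',t+[0,0,17.9],cm))
for o in (24.1,):
    print('bottom far edge',tool(onz('wrist',(317.5,229),t[2]-o,cm)))
c=cv2.imread('pics/w4.png')[170:330,240:400];cv2.imwrite('pics/w4c.png',cv2.resize(c,None,fx=3.7,fy=3.7,interpolation=2))
```

```text
tip px (np.float64(312.1203703703704), np.float64(202.75)) 108 306 318 198 208
tip [ 559.82911186 -298.75310408  215.        ] [-0.18653903 -0.34667282 10.57677949]
knob rel TCP (tool cm) [ 0.07383184 -0.01106496 -1.78997746]
predicted px if centred: knob [317.32082091 308.72514768]
bottom far edge [1.32155865 0.0131841  2.41047143]
```

View pics/w4c.png

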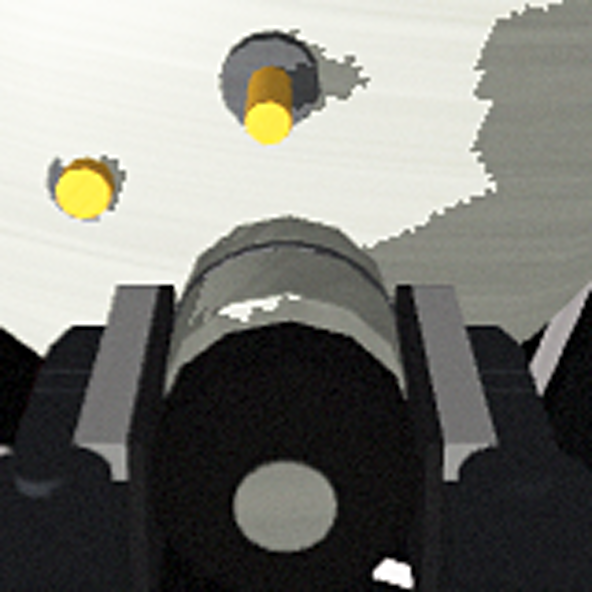

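>>> step_arm:
  commands: "0.2 -0.1 -0.2 1.5 0 0 0;0.2 -0.2 -0.3 3 0 0 0;0.2 -0.2 -0.3 4 0 0 0;0.2 -0.2 -0.3 4 0 0 0;0.2 -0.2 -0.3 4 0 0 0;0.2 -0.2 -0.3 4 0 0 0"

```text
time_s: 9.02
eef_pos: [559.9, -300.5, 281.4]
ee_rot: [0.001, 0.983, 0.181, 0.001]
force: [-0.2, 0.2, -0.5]
grip_width: 0.31
grip_force: 39.5
```

Run:
```python
from h import *
cm=camera_model('wrist');s=sense();t=np.array(s['eef_pos']);w=snap('wrist','w5.png')[:,:,::-1].astype(int)
a=snap('scene','s5.png');b=snap('side','d5.png')
print(s['time_s'],t,s['ee_rot'])
x0,y0=290,190;sub=w[y0:240,x0:345];y=(sub[...,2]>225)&(sub[...,1]>150)&(sub[...,0]<120)
r,c=np.nonzero(y);tip=(x0+c.mean(),y0+r.mean());print('tip px',tip,len(r),c.min()+x0,c.max()+x0,r.min()+y0,r.max()+y0)
p=onz('wrist',tip,215,cm);print('tip',p,tool(p))
z=lambda i,x,y,W,H,f:cv2.resize(i[y:y+H,x:x+W].astype(np.uint8),None,fx=f,fy=f,interpolation=2)
cv2.imwrite('pics/c5.png',np.vstack([np.hstack([z(a[:,:,::-1],410,80,80,60,5),z(b[:,:,::-1],316,75,80,60,5)]),np.hstack([z(w,270,180,100,75,4),z(w,270,240,100,75,4)])]))
```

```text
9.0167 [ 559.87855637 -300.49098994  281.39161288] [5.98989482e-04 9.83467669e-01 1.81082039e-01 5.29266942e-04]
tip px (np.float64(314.31081081081084), np.float64(220.61486486486487)) 148 308 321 214 227
tip [ 559.84861842 -298.83454304  215.        ] [ 0.06593059 -0.17455534  6.611918  ]
```

View pics/c5.png

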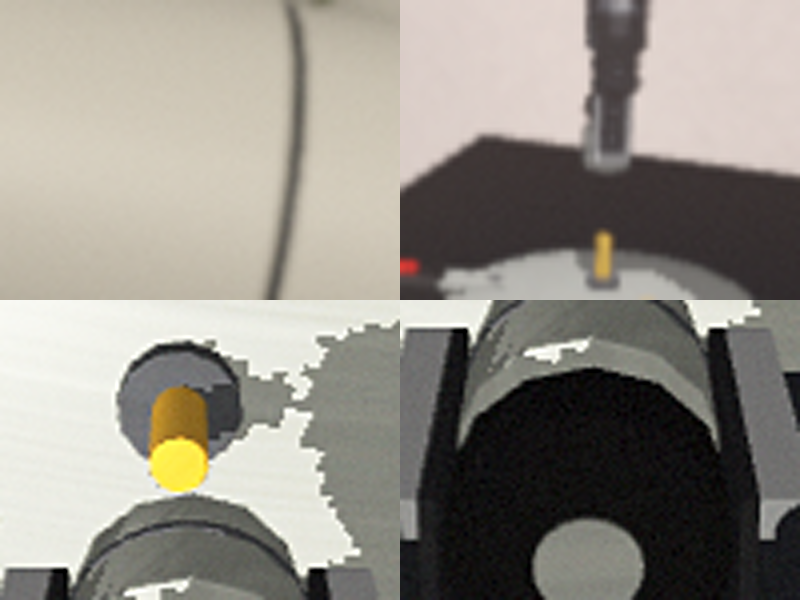

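Run:
```python
from h import *
t=np.array(sense()['eef_pos']);q=np.array([559.85,-298.83,215])
print('side px pred: tip',proj('side',q),'whistle at z263',proj('side',[t[0],t[1],263]),'meas tip 356.7,121.4 wh 357.3,107')
d=np.array(cv2.imread('pics/d5.png')).astype(int)
for y in range(92,112): print(y,d[y,346:370].sum(1).tolist()) if y in(102,104,106) else None
for y in (123,125,127): print(y,(d[y,348:366,2]-d[y,348:366,0]).tolist())
```

```text
side px pred: tip [357.05608311 122.2214114 ] whistle at z263 [357.98066559 105.93319023] meas tip 356.7,121.4 wh 357.3,107
102 [600, 628, 634, 636, 637, 626, 503, 413, 398, 401, 253, 214, 242, 209, 252, 408, 554, 629, 636, 636, 638, 640, 640, 637]
104 [237, 269, 278, 306, 323, 375, 341, 362, 383, 406, 259, 226, 225, 224, 275, 439, 551, 624, 633, 634, 635, 637, 634, 634]
106 [166, 168, 172, 168, 170, 172, 240, 368, 403, 489, 402, 388, 385, 386, 387, 385, 278, 274, 288, 317, 335, 402, 465, 476]
123 [4, 5, 6, 5, 6, 6, 22, 83, 119, 120, 58, 9, 6, 5, 5, 4, 6, 5]
125 [5, 6, 7, 6, 5, 5, 16, 78, 117, 112, 43, 8, 5, 5, 6, 4, 4, 5]
127 [6, 8, 7, 6, 5, 6, 19, 97, 119, 111, 38, 7, 5, 6, 6, 7, 6, 5]
```

>>> step_arm:
  commands: "0.2 0 -0.1 0.5 0 0 0;0.2 0 -0.2 1.2 0 0 0;0.2 0 -0.2 2 0 0 0;0.2 0 -0.2 2.6 0 0 0;0.2 0 -0.2 3 0 0 0;0.2 0 -0.2 3.1 0 0 0;0.2 0 -0.2 3.1 0 0 0;0.2 0 -0.2 3.1 0 0 0;0.2 0 -0.2 3.1 0 0 0;0.2 0 -0.2 3.1 0 0 0;0.2 0 -0.2 3.1 0 0 0"

```text
time_s: 10.08
eef_pos: [558.9, -298.7, 249.5]
ee_rot: [0.0, 0.984, 0.181, 0.0]
force: [-0.2, 0.9, 0.1]
grip_width: 0.309
grip_force: 39.5
```

Run:
```python
from h import *
w=snap('wrist','w6.png');b=snap('side','d6.png');s=sense();t=np.array(s['eef_pos'])
print(s['time_s'],t,s['ee_rot'],s['force'],s['grip_force'],'tip tool',tool([559.85,-298.83,215]))
print('pred side tip',proj('side',[559.85,-298.83,215]),'bottom',proj('side',[t[0],t[1],t[2]-24.1]))
z=lambda i,x,y,W,H,f:cv2.resize(i[y:y+H,x:x+W,::-1],None,fx=f,fy=f,interpolation=2)
cv2.imwrite('pics/c6.png',np.hstack([z(b,326,85,60,60,6),z(w,250,180,140,120,3)]))
```

```text
10.1833 [ 558.88721281 -298.70950272  249.43697441] [9.00400516e-05 9.83499941e-01 1.80908399e-01 9.40573401e-05] [ 0.23241599 -0.48022489 -0.68979842] 39.48401867331995 tip tool [0.08516394 0.04479437 3.44372   ]
pred side tip [357.05608311 122.2214114 ] bottom [357.50275788 118.85765802]
```

View pics/c6.png

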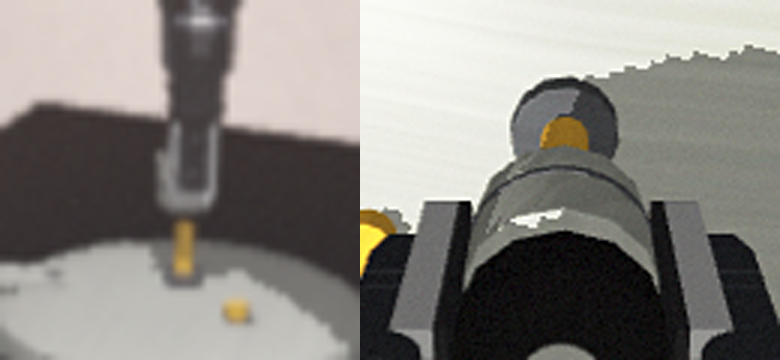

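Side view: the pipe is at (184,222) in the crop, with the whistle centred above it at x≈186 and a gap of about 1 cm. The wrist view also shows the pipe in line with the whistle body. The arm is steady and the force near zero, so I hand the job in.

```bash
python3 -c "
from rig import *
print(finish_job())"
```

```text
the job is handed in; nothing more can be done
None
```

The job is handed in at about 10 s of the 54 s: the short whistle is held upright, steady and within about 1–2 mm of centre by my measurements, about 1 cm above the vent pipe. I felt no contact with the cooker or hob and carried it clear of everything else, but I did not re-check the other objects afterwards.

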